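# Sweep two counted caps into the trough and shut its lid

## Task

On the steel counting tray, sweep the two small screw caps along the deck into the trough without picking them up, leaving the larger jar lid where it lies on the deck. Then swing the trough's lid fully shut over the two caps.

Things in the scene. Friction and masses are not known exactly. Their poses are not given: they have to be found in the camera images.
- lid: Grey stiff-hinged trough lid (stays put; 1-2 N moves it), starts 80-103 deg open. Origin: mid hinge axis, 46 mm above table. Own frame, mm: x along hinge, level; plate x -134..134, y -76..0, z 0..5 (z=5 outer face); tab x -35..35, y -88..-74, z 0..10. Shut: z up, y points from trough out past the hinge. Opens about -x: free edge lifts, swings away from the deck, stop 109 deg.
- cap_a: Small white screw cap, disc 38 mm wide, 14 high, 15 g, flat on the deck. Origin: centre of underside, z up. The steel tray is fixed. In the shut lid's frame (mm from hinge): trough inside y -70..-5, x -135..135, floor 40 below hinge; flat deck y -260..-70, x -135..135, surface 1 below hinge (45 above table), no ridge at the trough, 10 high lips on its other three sides.
- cap_b: Second small white screw cap, same as cap_a. Both caps start with their centres 40 to 85 mm from the trough's near edge. A spatula lies on the deck along the lip opposite the trough, reaching about 50 mm from that lip: leave it room. Origin: centre of underside, z up. Caps lying on the table off the tray are not meant.
- jar_lid: Larger white jar lid, disc 52 mm wide, 16 mm high, 30 g, flat on the deck beside the caps; it stays there. The three lie side by side along the trough in any order, centres at least 65 mm apart along the lid's x. Origin: centre of underside, z up.
Things that resemble listed ones, but are neither listed nor needed, are in the scene too. What is shaped like the cap_b but black or yellow is not meant.

How it is judged (in metres and radians):
At the end, for the whole second after the job is handed in: The lid is shut to within about 8 degrees, both small caps are at rest inside the trough under it, and the jar lid is within 20 mm of where it started on the deck (angle between lid's own z axis and vertical below 0.15 rad and z of cap_a in the frame of lid between -0.05 and -0.012 m and y of cap_a in the frame of lid between -0.074 and 0 m and x of cap_a in the frame of lid between -0.136 and 0.136 m and z of cap_b in the frame of lid between -0.05 and -0.012 m and y of cap_b in the frame of lid between -0.074 and 0 m and x of cap_b in the frame of lid between -0.136 and 0.136 m and distance of jar_lid from where it was at the start of the episode below 0.02 m and linear speed of each of cap_a, cap_b below 0.02 m/s); the robot touches nothing.
It fails at once if a small cap is picked up (more than 30 mm off the deck) (height (world z) of any of cap_a, cap_b above 0.075 m).
It fails at once if the jar lid is pushed more than 20 mm from its place (distance of jar_lid from where it was at the start of the episode above 0.02 m).
It also fails if it takes over 45 s, if anything falls off the work surface, if the arm or the gripper's body presses on something with over 40 N, if the wrist force passes 120 N, or if a joint passes its speed limit or range.

## Robot

A 6-joint arm with a two-finger parallel gripper is mounted at the origin on the work surface. World frame = base frame: x ahead of the robot, y to its left, z up, the work surface at z = 0. Lengths are in mm, angles in rad, forces in N, time in s.
With the tool pointing down it reaches from about 325 to 900 mm from the base axis. Payload 6.1 kg.
Tool frame: the origin (TCP) lies on the front face of the gripper's body, between the roots of the fingers; the fingertips stand 73 mm ahead of it and the grasp point (between the pads) lies 54 mm ahead of it; z points along the fingers, y is the line along which they close (so a half turn about z gives the same grasp; the last joint's range is limited). The gripper opens to 85 mm and grips with 20 to 120 N. Pads are 22 mm wide; open, the fingers measure 114 mm over their backs; the gripper's body (76 mm by 85 mm) begins 54 mm behind the grasp point. The pads swing forward as they close: fully open they stand 13 mm farther back than shut.
Start: joints at [1.025, 0.22, 1.526, -0, 1.395, -0.126], TCP at [254.734, 570.725, 303.9] pointing down, gripper open.
Joint ranges: [-2.98, 2.98], [-0.91, 2.08], [0.09, 2.57], [-1.24, 4.39], [0.2, 2.65], [-2.68, 2.68]. Speed limits (rad/s): [2.57, 2.57, 3.01, 3.14, 3.14, 3.14].

## Interface

Orientations are given as a rotation vector (axis times angle).
In Python, from cell import robot, imaging gives the robot as it stands.
- The arm moves only by the shell command python3 -m creep 'ROWS' [FORCE]. ROWS is JSON, a list of rows, each an object with "gripper": the finger opening in cm, from 0 to 8.54; "travel": the shift along the tool's x, y, z in cm, a list of three; "delta_rot": the turn, a rotation vector about the tool's x, y, z in degrees, a list of three. A call has 1 to 8 rows; each row shifts and turns the commanded pose from where the row before left it, along the tool's axes as they then stand; what a row does not reach is not made up. A row lasts 1/12 s, in which the tool goes at most 41.7 mm and 7.16 degrees, less where a joint would pass 70% of its speed; a pose out of reach is approached as far as the arm can. A call with a gripper value outside its range is refused whole. The fingers move at their own pace and stop on an object; FORCE is the grip in N (left out, the last holds). Time passes only in rows, so rows that do not move let the fingers close. It gives the time, the measured TCP pose, the force, the opening and the grip force at its end, in the units of the state.
- robot.observe(): the state, without advancing time (a new reading comes with each control period).
- imaging.grab_frame(name): name is "scene" or "side" or "wrist"; returns a dict with "img" (384x512x3 uint8, red, green, blue), "camera_matrix" (3x3 intrinsics, pixels), "view" (4x4, takes a point from world to camera coordinates). Camera axes: x right, y down, z forward; pixel columns grow to the right and rows downward; lengths in mm; the calibration is good to about 2 mm. A picture is of the moment at which its call begins. There is no depth.
- robot.hand_in(): hands the job in; it is judged then, once.
The state is a dict: "time_s": time; "joints": joint angles; "qd": joint speeds; "effort": joint torques, N m; "ee_pos": TCP position; "tcp_rot": TCP orientation; "wrist_force": force on the tool from outside, world axes, zero at the start; "torque": the same for the moment, N m; "grip_width": finger opening in mm; "grip_force": force on a finger pad.
Only numpy, scipy, OpenCV 4.12 (cv2) and the standard library are available. Lean on these libraries where they do the work, as an engineer would, in place of code of your own. Each camera call takes 0.05 s, during which the arm holds its last target. There are 200 camera calls.

## Working session

There is one attempt and no reset: what is moved stays moved. The work goes in short steps, Python scripts to look and compute and a shell command to move; the robot and the scene stay as the last step left them, time stands still between calls to the robot, and variables do not carry over. Pictures are saved under pics/ and viewed, at most 10 in all, crops included, and the job is handed in when it is done.

```bash
ls; mkdir -p pics; cat > h.py <<'E'
import numpy as np,cv2
from cell import robot,imaging
def grab(n,save=None):
    f=imaging.grab_frame(n)
    if save: cv2.imwrite('pics/'+save,f['img'][:,:,::-1])
    return f
def ray(f,u,v):
    V=np.array(f['view']);K=np.array(f['camera_matrix'])
    R=V[:3,:3];c=-R.T@V[:3,3]
    return c,R.T@np.linalg.inv(K)@np.array([u,v,1.])
def onz(f,u,v,z):
    c,d=ray(f,u,v);return c+d*(z-c[2])/d[2]
def proj(f,p):
    q=np.array(f['view'])[:3]@np.append(p,1);q=np.array(f['camera_matrix'])@q;return q[:2]/q[2]
def tri(rs):
    A=0;b=0
    for c,d in rs:
        d=d/np.linalg.norm(d);P=np.eye(3)-np.outer(d,d);A=A+P;b=b+P@c
    return np.linalg.solve(A,b)
E
python3 - <<'E'
from h import *
a=grab('scene');b=grab('side');c=grab('wrist')
import pickle;pickle.dump((a,b,c),open('f0.pkl','wb'))
cv2.imwrite('pics/a.png',cv2.resize(a['img'][:,:,::-1],(800,600),interpolation=cv2.INTER_CUBIC))
cv2.imwrite('pics/b.png',cv2.resize(b['img'][:,:,::-1],(800,600),interpolation=cv2.INTER_CUBIC))
s=robot.observe();print(s['ee_pos'],s['tcp_rot'],s['time_s'],s['grip_width'])
for f in(a,b,c):print(ray(f,256,192))
E
```

```text
pics
[254.53320166 570.4194536  303.00831121] [-6.54481000e-01 -3.07214133e+00  2.29520344e-03] 0.15 85.07287797616921
(array([ 828.95319061, -368.46701577,  917.16614712]), array([-0.3359568 ,  0.41041851, -0.84778491]))
(array([397.57210078, 622.43318119, 534.84919373]), array([ 0.1286392 , -0.75625229, -0.64156632]))
(array([179.78714419, 603.07195516, 373.77432484]), array([ 0.28250748, -0.13834967, -0.94928284]))
```

View pics/a.png

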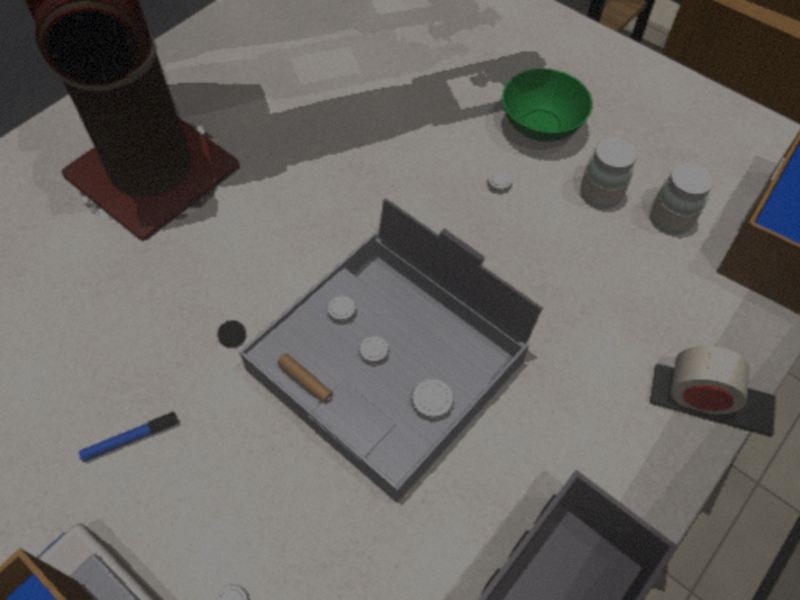

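View pics/b.png

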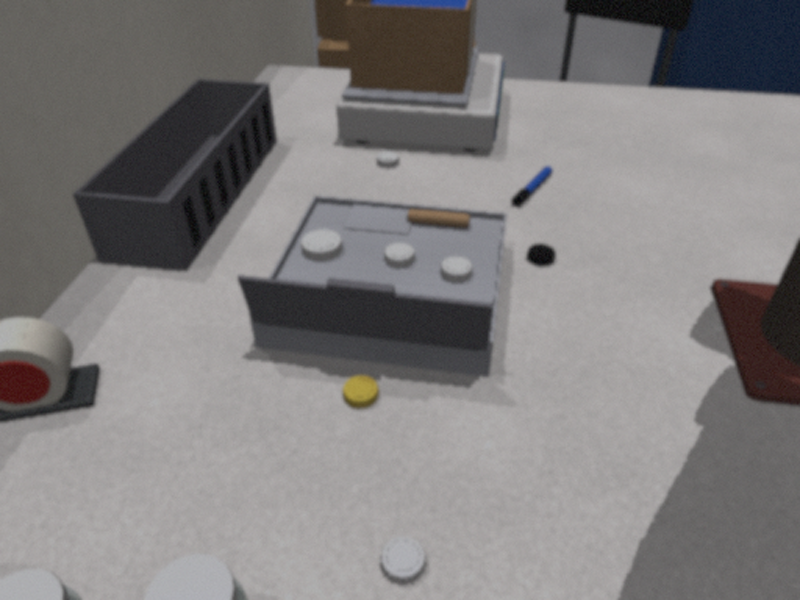

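The trays's discs: small caps at scene (341,308) and (374,349), jar lid (432,398). In the side view they are (456,267), (399,253) and (322,243). The white caps at scene (500,183) and (233,592) lie on the table, the black and yellow ones are off the tray too, so none of these is meant. Next I measure and confirm with an enlarged crop.

```bash
python3 - <<'E'
from h import *
import pickle
a,b,c=pickle.load(open('f0.pkl','rb'))
def blobs(f,roi):
    x0,y0,x1,y1=roi
    im=cv2.cvtColor(f['img'],cv2.COLOR_RGB2GRAY)[y0:y1,x0:x1]
    hsv=cv2.cvtColor(f['img'],cv2.COLOR_RGB2HSV)[y0:y1,x0:x1]
    out=[]
    for t in(150,):
        m=((im>t)&(hsv[...,1]<60)).astype(np.uint8)
        n,l,s,ce=cv2.connectedComponentsWithStats(m)
        for i in range(1,n):
            if s[i,4]>60:out.append((ce[i]+[x0,y0],s[i]))
    return out
s=.64
A=blobs(a,(200,180,300,275));B=blobs(b,(185,140,310,185))
for q in A:print('scene',q)
for q in B:print('side',q)
print(np.percentile(a['img'][180:275,200:300].mean(2),[5,50,80,95,99]),np.percentile(b['img'][140:185,185:310].mean(2),[5,50,80,95,99]))
cr=cv2.resize(a['img'][120:325,150:355,::-1],(600,600),interpolation=cv2.INTER_CUBIC)
cv2.imwrite('pics/c.png',cr)
E
```

```text
side (array([205.17314488, 152.92932862]), array([  8,   6,  25,  15, 283], dtype=int32))
side (array([255.16883117, 159.72727273]), array([ 62,  15,  18,  11, 154], dtype=int32))
side (array([291.85119048, 168.88690476]), array([ 98,  24,  19,  11, 168], dtype=int32))
[ 60.33333333 116.66666667 120.         136.66666667 139.33333333] [ 80.66666667 139.         142.66666667 171.6        175.66666667]
```

View pics/c.png

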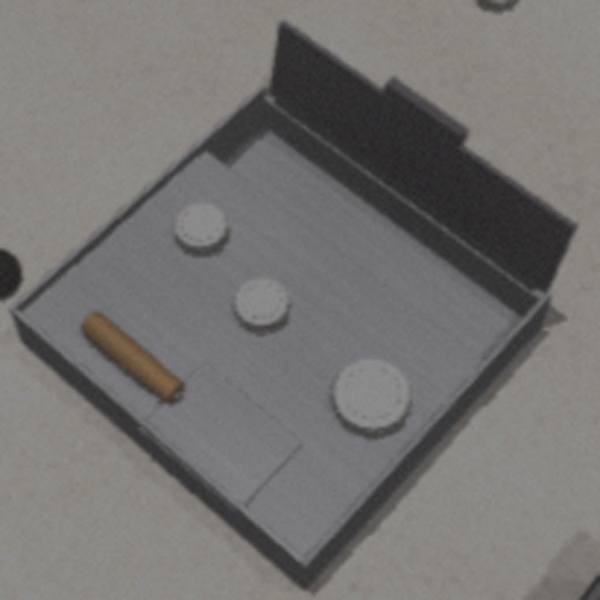

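The crop shows the two 38 mm caps at crop (201,226) and (262,303), the bigger jar lid at (371,395), the spatula along the lower-left lip, and the trough along the lid. This matches the description.

```bash
python3 - <<'E'
from h import *
import pickle
a,b,c=pickle.load(open('f0.pkl','rb'))
def blobs(f,roi,t):
    x0,y0,x1,y1=roi
    im=f['img'][y0:y1,x0:x1].mean(2);sp=np.ptp(f['img'][y0:y1,x0:x1].astype(int),axis=2)
    m=((im>t)&(sp<30)).astype(np.uint8);m=cv2.medianBlur(m*255,3)
    cs,_=cv2.findContours(m,cv2.RETR_EXTERNAL,cv2.CHAIN_APPROX_NONE)
    return [np.array(cv2.fitEllipse(k)[0])+[x0,y0] for k in cs if cv2.contourArea(k)>60]
A=sorted(blobs(a,(205,180,300,275),129),key=lambda q:q[0]);B=sorted(blobs(b,(185,140,310,185),153),key=lambda q:-q[0])
print(A,B)
for p,q in zip(A,B):
    print('tri',tri([ray(a,*p),ray(b,*q)]).round(1),'plane59',onz(a,*p,59).round(1),onz(b,*q,59).round(1))
cp=lambda u,v:(u/600*205+150,v/600*205+120)
H1=onz(a,*cp(270,97),46);H2=onz(a,*cp(545,293),46);print('hinge ends',H1,H2,np.linalg.norm(H2-H1))
L=onz(a,*cp(18,312),55);M=onz(a,*cp(308,567),55);print('lip corners',L,M,np.linalg.norm(L-M))
print('side lips',onz(b,505*.64,212*.64,55),onz(b,315*.64,200*.64,55))
T=onz(a,*cp(207,155),45);print('trough edge left',T)
for u,v,n in((285,22,'free L'),(575,228,'free R')):
    print(n,cp(u,v))
print('lid free: tri',tri([ray(a,*cp(285,22)),ray(b,492*.64,303*.64)]),tri([ray(a,*cp(575,228)),ray(b,245*.64,278*.64)]))
E
```

```text
[array([218.43139744, 195.67010593]), array([238.88441849, 221.8123703 ]), array([276.58828735, 253.70839691])] [array([291.8657074 , 168.88630486]), array([255.05036163, 159.78663826]), array([205.0303688 , 152.87888145])]
tri [435.7 -13.5  62.3] plane59 [434.5 -12.   59. ] [435.6 -18.2  59. ]
tri [510.3 -32.3  62.5] plane59 [509.  -30.9  59. ] [511.1 -37.1  59. ]
tri [613.9 -38.   64.1] plane59 [612.8 -36.   59. ] [616.  -45.2  59. ]
hinge ends [392.34374099 112.38873727  46.        ] [655.80090681 110.06661994  46.        ] 263.4673992220896
lip corners [ 386.75771156 -147.98696012   55.        ] [ 658.16458239 -154.28476233   55.        ] 271.4799289961075
side lips [ 380.06175052 -154.9209912    55.        ] [ 650.71509737 -145.08340839   55.        ]
trough edge left [391.7411891   40.58728283  45.        ]
free L (247.375, 127.51666666666667)
free R (346.45833333333337, 197.9)
lid free: tri [391.1846095  128.70171028 122.73309011] [652.79504787 122.58945838 118.36691188]
```

```bash
python3 -m creep '[{"gripper":2,"travel":[0,0,0],"delta_rot":[0,0,7]},{"gripper":2,"travel":[0,0,0],"delta_rot":[0,0,7]},{"gripper":2,"travel":[0,0,0],"delta_rot":[0,0,7]},{"gripper":2,"travel":[0,0,0],"delta_rot":[0,0,7]},{"gripper":2,"travel":[0,0,0],"delta_rot":[0,0,7]},{"gripper":2,"travel":[0,0,0],"delta_rot":[0,0,7]},{"gripper":2,"travel":[0,0,0],"delta_rot":[0,0,7]},{"gripper":2,"travel":[0,0,0],"delta_rot":[0,0,7]}]' 30
python3 -m creep '[{"gripper":2,"travel":[0,0,0],"delta_rot":[0,0,5]},{"gripper":2,"travel":[0,0,0],"delta_rot":[0,0,5]},{"gripper":2,"travel":[0,0,0],"delta_rot":[0,0,0]}]'
```

```text
time_s: 0.82
ee_pos: [254.6, 570.5, 303.4]
tcp_rot: [2.028, 2.399, -0.001]
wrist_force: [0.4, 0.1, 0.1]
grip_width: 20.1
grip_force: 0.0
time_s: 1.07
ee_pos: [254.6, 570.6, 303.5]
tcp_rot: [2.226, 2.217, -0.001]
wrist_force: [0.4, -0.1, -0.1]
grip_width: 20.0
grip_force: 0.0
```

```bash
R='x'; python3 -m creep '[{"gripper":2,"travel":[-3.5,1,0],"delta_rot":[0,0,0]},{"gripper":2,"travel":[-3.5,1,0],"delta_rot":[0,0,0]},{"gripper":2,"travel":[-3.5,1,0],"delta_rot":[0,0,0]},{"gripper":2,"travel":[-3.5,1,0],"delta_rot":[0,0,0]},{"gripper":2,"travel":[-3.5,1,0],"delta_rot":[0,0,0]},{"gripper":2,"travel":[-3.5,1,0],"delta_rot":[0,0,0]},{"gripper":2,"travel":[-3.5,1,0],"delta_rot":[0,0,0]},{"gripper":2,"travel":[-3.5,1,0],"delta_rot":[0,0,0]}]'
python3 -m creep '[{"gripper":2,"travel":[-3.5,1,0],"delta_rot":[0,0,0]},{"gripper":2,"travel":[-3.5,1,0],"delta_rot":[0,0,0]},{"gripper":2,"travel":[-3.5,1,0],"delta_rot":[0,0,0]},{"gripper":2,"travel":[-3.5,1,0],"delta_rot":[0,0,0]},{"gripper":2,"travel":[-3.5,1,0],"delta_rot":[0,0,0]},{"gripper":2,"travel":[-3.5,1,0],"delta_rot":[0,0,0]},{"gripper":2,"travel":[-3.5,1,0],"delta_rot":[0,0,0]},{"gripper":2,"travel":[-3.5,1,0],"delta_rot":[0,0,0]}]'
python3 -m creep '[{"gripper":2,"travel":[-3.5,1,0],"delta_rot":[0,0,0]},{"gripper":2,"travel":[-3.5,1,0],"delta_rot":[0,0,0]},{"gripper":2,"travel":[0,0,0],"delta_rot":[0,0,0]}]'
python3 - <<'E'
from h import *
grab('wrist','d.png')
E
```

```text
time_s: 1.73
ee_pos: [334.4, 289.0, 303.8]
tcp_rot: [2.218, 2.224, 0.0]
wrist_force: [1.3, 0.4, 0.1]
grip_width: 19.8
grip_force: 0.0
time_s: 2.4
ee_pos: [414.2, 8.8, 304.1]
tcp_rot: [2.219, 2.223, 0.001]
wrist_force: [1.2, 0.9, 0.6]
grip_width: 20.0
grip_force: 0.0
time_s: 2.65
ee_pos: [435.1, -64.6, 304.1]
tcp_rot: [2.223, 2.216, -0.002]
wrist_force: [0.0, -0.3, 0.5]
grip_width: 20.1
grip_force: 0.0
```

View pics/d.png

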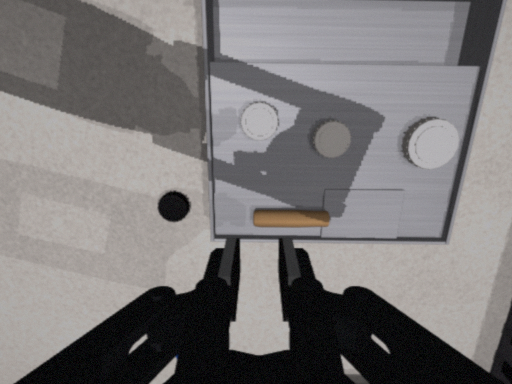

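Wrist view: cap_a (260,120), cap_b (332,139, in shadow), jar lid (432,143), trough edge from (210,62) to (478,67), spatula handle at (290,218).

```bash
python3 - <<'E'
from h import *
f=grab('wrist')
for n,u,v,z in (('a',260,118,59),('b',332,136,59),('jar',434,140,61),('eL',211,62,45),('eR',478,67,45),('lipL',211,240,55),('lipR',447,241,55),('spat',290,210,55)):print(n,onz(f,u,v,z).round(1))
E
```

```text
a [434.9  -7.9  59. ]
b [508.6 -26.1  59. ]
jar [612.6 -30.3  61. ]
eL [386.4  45.3  45. ]
eR [652.6  39.8  45. ]
lipL [ 377.7 -146.3   55. ]
lipR [ 651.9 -148.3   55. ]
spat [ 468.4 -109.1   55. ]
```

```bash
python3 -m creep '[{"gripper":2,"travel":[0,0,3.5],"delta_rot":[0,0,0]},{"gripper":2,"travel":[0,0,3.5],"delta_rot":[0,0,0]},{"gripper":2,"travel":[0,0,3.5],"delta_rot":[0,0,0]},{"gripper":2,"travel":[0,0,3.5],"delta_rot":[0,0,0]},{"gripper":2,"travel":[0,0,2],"delta_rot":[0,0,0]},{"gripper":2,"travel":[0,0,1.5],"delta_rot":[0,0,0]},{"gripper":2,"travel":[0,0,0.5],"delta_rot":[0,0,0]},{"gripper":2,"travel":[0,0,0],"delta_rot":[0,0,0]}]'
python3 -m creep '[{"gripper":2,"travel":[0,0,0.1],"delta_rot":[0,0,0]},{"gripper":2,"travel":[0,0,0.1],"delta_rot":[0,0,0]},{"gripper":2,"travel":[0,0,0],"delta_rot":[0,0,0]}]'
python3 - <<'E'
from h import *
f=grab('side');cv2.imwrite('pics/e.png',cv2.resize(f['img'][90:240,140:340,::-1],(800,600),interpolation=cv2.INTER_CUBIC))
E
```

```text
time_s: 3.42
ee_pos: [433.0, -57.9, 122.7]
tcp_rot: [-2.217, -2.221, 0.002]
wrist_force: [-0.1, 0.2, -0.5]
grip_width: 20.1
grip_force: 0.0
time_s: 3.67
ee_pos: [435.0, -59.5, 123.1]
tcp_rot: [2.22, 2.22, 0.002]
wrist_force: [0.2, -0.1, 0.0]
grip_width: 19.7
grip_force: 0.0
```

View pics/e.png

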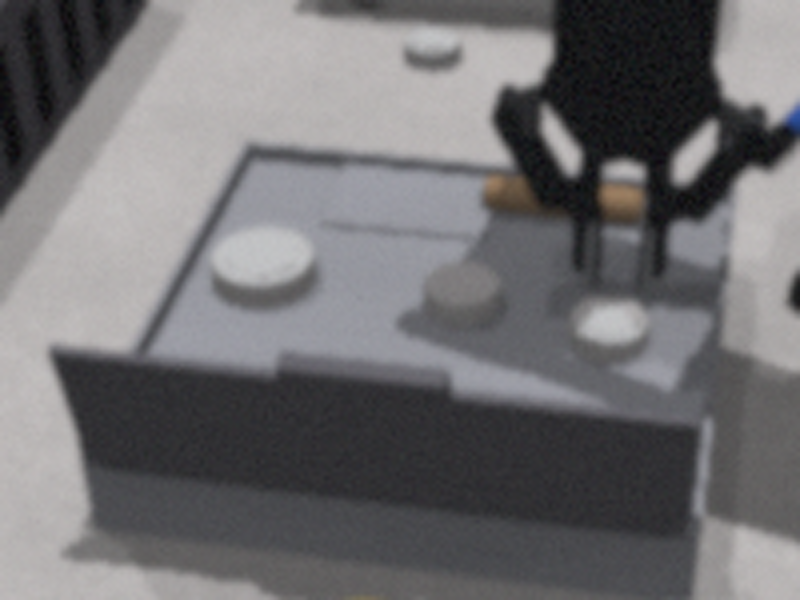

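The side view shows both fingers behind the white cap, crop (610,325), centred and slightly above the deck. I feel for the deck.

```bash
python3 -m creep '[{"gripper":2,"travel":[0,0,0.1],"delta_rot":[0,0,0]},{"gripper":2,"travel":[0,0,0.1],"delta_rot":[0,0,0]},{"gripper":2,"travel":[0,0,0],"delta_rot":[0,0,0]}]'
python3 -m creep '[{"gripper":2,"travel":[0,0,0.1],"delta_rot":[0,0,0]},{"gripper":2,"travel":[0,0,0],"delta_rot":[0,0,0]}]'
```

```text
time_s: 3.97
ee_pos: [434.2, -59.5, 120.0]
tcp_rot: [2.222, 2.22, 0.0]
wrist_force: [-0.9, -0.0, 0.7]
grip_width: 20.0
grip_force: 0.0
time_s: 4.13
ee_pos: [434.0, -59.5, 118.7]
tcp_rot: [-2.222, -2.22, 0.0]
wrist_force: [0.3, -0.4, 1.0]
grip_width: 20.3
grip_force: 0.0
```

```bash
python3 -m creep '[{"gripper":2,"travel":[0.6,0,0],"delta_rot":[0,0,0]},{"gripper":2,"travel":[0.8,0,0],"delta_rot":[0,0,0]},{"gripper":2,"travel":[0.8,0,0],"delta_rot":[0,0,0]},{"gripper":2,"travel":[0.8,0,0],"delta_rot":[0,0,0]},{"gripper":2,"travel":[0.8,0,0],"delta_rot":[0,0,0]},{"gripper":2,"travel":[0.8,0,0],"delta_rot":[0,0,0]},{"gripper":2,"travel":[0.8,0,0],"delta_rot":[0,0,0]},{"gripper":2,"travel":[0.8,0,0],"delta_rot":[0,0,0]}]'
python3 -m creep '[{"gripper":2,"travel":[0.8,0,0],"delta_rot":[0,0,0]},{"gripper":2,"travel":[0.6,0,0],"delta_rot":[0,0,0]},{"gripper":2,"travel":[0.6,0,0],"delta_rot":[0,0,0]},{"gripper":2,"travel":[0.6,0,0],"delta_rot":[0,0,0]},{"gripper":2,"travel":[0.6,0,0],"delta_rot":[0,0,0]},{"gripper":2,"travel":[0.4,0,0],"delta_rot":[0,0,0]},{"gripper":2,"travel":[0,0,0],"delta_rot":[0,0,0]}]'
python3 - <<'E'
from h import *
f=grab('scene');cv2.imwrite('pics/f.png',cv2.resize(f['img'][120:325,150:355,::-1],(600,600),interpolation=cv2.INTER_CUBIC))
E
```

```text
time_s: 4.8
ee_pos: [434.2, 3.6, 118.9]
tcp_rot: [-2.222, -2.221, -0.0]
wrist_force: [0.5, -0.3, 0.5]
grip_width: 19.9
grip_force: 0.0
time_s: 5.38
ee_pos: [434.2, 39.2, 118.8]
tcp_rot: [-2.222, -2.221, 0.0]
wrist_force: [0.4, -0.4, 0.5]
grip_width: 20.1
grip_force: 0.0
```

View pics/f.png

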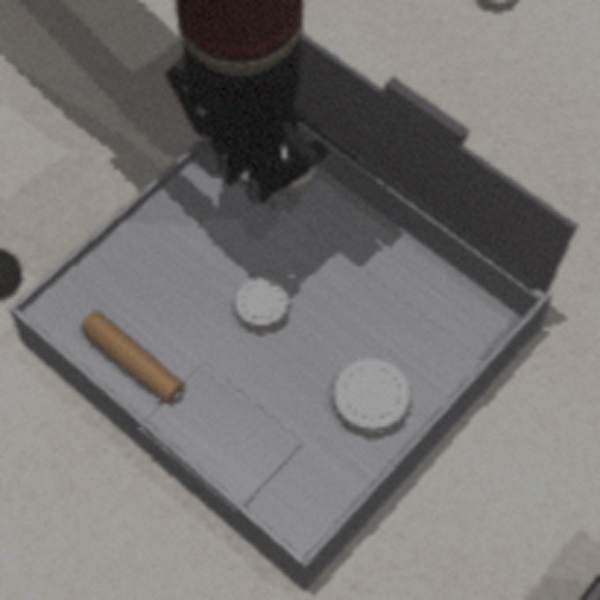

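Cap_a has left the deck for the trough; cap_b at crop (262,303) and the jar lid (371,395) have not moved. Now cap_b.

```bash
python3 -m creep '[{"gripper":2,"travel":[0,0,-3],"delta_rot":[0,0,0]},{"gripper":2,"travel":[0,0,-3],"delta_rot":[0,0,0]},{"gripper":2,"travel":[-2.8,2.5,0],"delta_rot":[0,0,0]},{"gripper":2,"travel":[-2.8,2.5,0],"delta_rot":[0,0,0]},{"gripper":2,"travel":[-2.8,2.5,0],"delta_rot":[0,0,0]},{"gripper":2,"travel":[-2.7,0,0],"delta_rot":[0,0,0]},{"gripper":2,"travel":[0,0,0],"delta_rot":[0,0,0]},{"gripper":2,"travel":[0,0,3],"delta_rot":[0,0,0]}]'
python3 -m creep '[{"gripper":2,"travel":[0,0,2],"delta_rot":[0,0,0]},{"gripper":2,"travel":[0,0,0.8],"delta_rot":[0,0,0]},{"gripper":2,"travel":[0,0,0.1],"delta_rot":[0,0,0]},{"gripper":2,"travel":[0,0,0],"delta_rot":[0,0,0]}]'
```

```text
time_s: 6.1
ee_pos: [513.3, -75.4, 154.0]
tcp_rot: [2.219, 2.21, 0.008]
wrist_force: [1.7, -0.3, 0.3]
grip_width: 19.9
grip_force: 0.0
time_s: 6.43
ee_pos: [508.8, -72.3, 119.7]
tcp_rot: [-2.222, -2.22, 0.001]
wrist_force: [0.0, 0.2, -0.0]
grip_width: 19.6
grip_force: 0.0
```

```bash
python3 - <<'E'
from h import *
f=grab('wrist','w2.png')
for z in(46,50):
  for y in(-83,-61):print(proj(f,[510,y,z]))
m=f['img'].mean(2)
E
```

```text
[262.27514828 268.14055264]
[262.38913261 231.29644859]
[262.34098252 272.29765399]
[262.46069904 234.7394699 ]
```

View pics/w2.png

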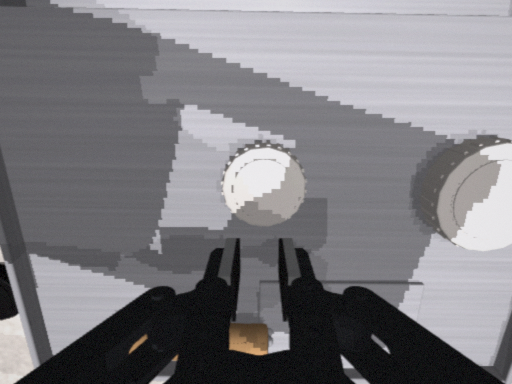

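Cap_b, at (262,185), is centred ahead of the fingers (235 and 285, row 240), and the jar lid is clear on the right at (480,195). I push 110 mm.

```bash
python3 -m creep '[{"gripper":2,"travel":[0.6,0,0],"delta_rot":[0,0,0]},{"gripper":2,"travel":[0.8,0,0],"delta_rot":[0,0,0]},{"gripper":2,"travel":[0.8,0,0],"delta_rot":[0,0,0]},{"gripper":2,"travel":[0.8,0,0],"delta_rot":[0,0,0]},{"gripper":2,"travel":[0.8,0,0],"delta_rot":[0,0,0]},{"gripper":2,"travel":[0.8,0,0],"delta_rot":[0,0,0]},{"gripper":2,"travel":[0.8,0,0],"delta_rot":[0,0,0]},{"gripper":2,"travel":[0.8,0,0],"delta_rot":[0,0,0]}]'
python3 -m creep '[{"gripper":2,"travel":[0.8,0,0],"delta_rot":[0,0,0]},{"gripper":2,"travel":[0.8,0,0],"delta_rot":[0,0,0]},{"gripper":2,"travel":[0.8,0,0],"delta_rot":[0,0,0]},{"gripper":2,"travel":[0.6,0,0],"delta_rot":[0,0,0]},{"gripper":2,"travel":[0.6,0,0],"delta_rot":[0,0,0]},{"gripper":2,"travel":[0.6,0,0],"delta_rot":[0,0,0]},{"gripper":2,"travel":[0.6,0,0],"delta_rot":[0,0,0]},{"gripper":2,"travel":[0,0,0],"delta_rot":[0,0,0]}]'
python3 -m creep '[{"gripper":0,"travel":[0,0,-3.5],"delta_rot":[0,0,0]},{"gripper":0,"travel":[-1.5,0,-3.5],"delta_rot":[0,0,0]},{"gripper":0,"travel":[-3,0,-3.5],"delta_rot":[0,0,0]},{"gripper":0,"travel":[-3,0,-3.5],"delta_rot":[0,0,0]},{"gripper":0,"travel":[-3,0,-2],"delta_rot":[0,0,0]},{"gripper":0,"travel":[0,0,0],"delta_rot":[0,0,0]},{"gripper":0,"travel":[0,0,0],"delta_rot":[0,0,0]}]'
python3 - <<'E'
from h import *
grab('wrist','w3.png')
E
```

```text
time_s: 7.15
ee_pos: [509.2, -9.5, 120.0]
tcp_rot: [2.222, 2.221, 0.0]
wrist_force: [-0.2, -0.7, 0.2]
grip_width: 19.6
grip_force: 0.2
time_s: 7.82
ee_pos: [509.2, 38.5, 119.8]
tcp_rot: [-2.222, -2.221, -0.0]
wrist_force: [0.4, 0.1, -0.5]
grip_width: 19.9
grip_force: 0.0
time_s: 8.4
ee_pos: [509.9, -63.3, 274.9]
tcp_rot: [2.224, 2.215, 0.003]
wrist_force: [0.1, 0.7, -0.2]
grip_width: -0.1
grip_force: 0.0
```

View pics/w3.png

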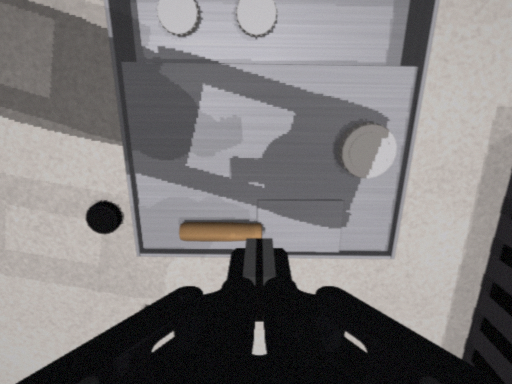

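Both caps lie flat in the trough at (180,14) and (257,12), and the jar lid at (369,150) is still on the deck. I go over and behind the lid.

```bash
python3 -m creep '[{"gripper":0,"travel":[3.8,0.2,0],"delta_rot":[0,0,0]},{"gripper":0,"travel":[3.8,0.2,0],"delta_rot":[0,0,0]},{"gripper":0,"travel":[3.8,0.2,0],"delta_rot":[0,0,0]},{"gripper":0,"travel":[3.8,0.2,0],"delta_rot":[0,0,0]},{"gripper":0,"travel":[3.8,0.2,0],"delta_rot":[0,0,0]},{"gripper":0,"travel":[3.8,0.2,0],"delta_rot":[0,0,0]},{"gripper":0,"travel":[0,0,0],"delta_rot":[0,0,0]},{"gripper":0,"travel":[0,0,0],"delta_rot":[0,0,0]}]'
```

```text
time_s: 9.12
ee_pos: [519.6, 169.1, 270.9]
tcp_rot: [-2.215, -2.225, 0.005]
wrist_force: [-0.7, 0.0, 0.1]
grip_width: -0.3
grip_force: 0.0
```

```bash
python3 -m creep '[{"gripper":0,"travel":[0,0,3],"delta_rot":[0,0,0]},{"gripper":0,"travel":[0,0,3],"delta_rot":[0,0,0]},{"gripper":0,"travel":[0,0,2.5],"delta_rot":[0,0,0]},{"gripper":0,"travel":[0,0,0.9],"delta_rot":[0,0,0]},{"gripper":0,"travel":[0,0,0],"delta_rot":[0,0,0]}]'
python3 -m creep '[{"gripper":0,"travel":[-1.3,0,0],"delta_rot":[0,0,0]},{"gripper":0,"travel":[-1.3,0,0],"delta_rot":[0,0,0]},{"gripper":0,"travel":[-0.8,0,0],"delta_rot":[0,0,0]},{"gripper":0,"travel":[0,0,0],"delta_rot":[0,0,0]}]'
```

```text
time_s: 9.53
ee_pos: [518.8, 165.2, 175.3]
tcp_rot: [-2.22, -2.216, 0.01]
wrist_force: [-0.0, 0.6, 0.9]
grip_width: 0.1
grip_force: 0.0
time_s: 9.87
ee_pos: [522.4, 130.1, 180.9]
tcp_rot: [2.223, 2.216, 0.003]
wrist_force: [-0.1, 0.8, -0.9]
grip_width: -0.2
grip_force: 0.0
```

```bash
python3 -m creep '[{"gripper":0,"travel":[-0.7,0,0],"delta_rot":[0,0,0]},{"gripper":0,"travel":[-0.8,0,-0.1],"delta_rot":[0,0,0]},{"gripper":0,"travel":[-1,0,0.25],"delta_rot":[0,0,0]},{"gripper":0,"travel":[-1,0,0.3],"delta_rot":[0,0,0]},{"gripper":0,"travel":[0,0,0],"delta_rot":[0,0,0]}]'
python3 - <<'E'
from h import *
grab('side','s3.png')
E
```

```text
time_s: 10.28
ee_pos: [521.0, 95.4, 174.0]
tcp_rot: [-2.224, -2.219, 0.002]
wrist_force: [-0.9, 0.5, -0.4]
grip_width: -0.0
grip_force: 0.0
```

View pics/s3.png

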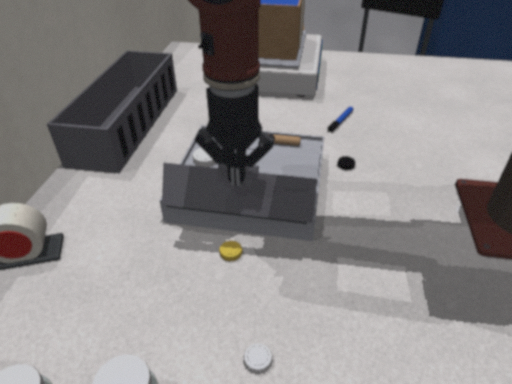

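The lid is leaning over the trough with the fingertip on its outer face at (237,180), so I continue along the arc.

```bash
python3 -m creep '[{"gripper":0,"travel":[-0.9,0,0.5],"delta_rot":[0,0,0]},{"gripper":0,"travel":[-0.8,0,0.7],"delta_rot":[0,0,0]},{"gripper":0,"travel":[-0.6,0,0.8],"delta_rot":[0,0,0]},{"gripper":0,"travel":[-0.6,0,0.9],"delta_rot":[0,0,0]},{"gripper":0,"travel":[-0.3,0,0.7],"delta_rot":[0,0,0]},{"gripper":0,"travel":[-0.1,0,0.6],"delta_rot":[0,0,0]},{"gripper":0,"travel":[0,0,0],"delta_rot":[0,0,0]}]'
python3 -m creep '[{"gripper":0,"travel":[0,0,0.2],"delta_rot":[0,0,0]},{"gripper":0,"travel":[0,0,0.2],"delta_rot":[0,0,0]},{"gripper":0,"travel":[0,0,0],"delta_rot":[0,0,0]}]'
```

```text
time_s: 10.92
ee_pos: [520.1, 63.9, 130.6]
tcp_rot: [-2.221, -2.218, 0.004]
wrist_force: [0.8, -0.3, 0.0]
grip_width: -0.1
grip_force: 0.0
time_s: 11.17
ee_pos: [521.2, 64.5, 128.5]
tcp_rot: [-2.222, -2.221, 0.0]
wrist_force: [-0.5, -0.2, 0.4]
grip_width: 0.2
grip_force: 0.0
```

```bash
python3 -m creep '[{"gripper":0,"travel":[0,0,0.2],"delta_rot":[0,0,0]},{"gripper":0,"travel":[0,0,0.1],"delta_rot":[0,0,0]},{"gripper":0,"travel":[0,0,0],"delta_rot":[0,0,0]}]'
python3 -m creep '[{"gripper":0,"travel":[0,0,0.1],"delta_rot":[0,0,0]},{"gripper":0,"travel":[0,0,0],"delta_rot":[0,0,0]}]'
python3 -m creep '[{"gripper":0,"travel":[0,0,0.1],"delta_rot":[0,0,0]},{"gripper":0,"travel":[0,0,0],"delta_rot":[0,0,0]}]'
```

```text
time_s: 11.42
ee_pos: [521.4, 64.4, 125.7]
tcp_rot: [2.222, 2.22, 0.0]
wrist_force: [-0.1, -0.0, 0.6]
grip_width: -0.2
grip_force: 0.0
time_s: 11.58
ee_pos: [521.3, 64.3, 124.7]
tcp_rot: [2.222, 2.22, 0.0]
wrist_force: [0.6, 0.1, 0.0]
grip_width: -0.5
grip_force: 0.1
time_s: 11.75
ee_pos: [521.3, 64.2, 123.6]
tcp_rot: [2.222, 2.22, 0.0]
wrist_force: [0.4, -0.2, -0.1]
grip_width: -0.1
grip_force: 0.1
```

```bash
python3 -m creep '[{"gripper":0,"travel":[0,0,0.1],"delta_rot":[0,0,0]},{"gripper":0,"travel":[0,0,0],"delta_rot":[0,0,0]}]'
python3 -m creep '[{"gripper":0,"travel":[0,0,0.1],"delta_rot":[0,0,0]},{"gripper":0,"travel":[0,0,0],"delta_rot":[0,0,0]}]' | grep -E "ee|wrist"
```

```text
time_s: 11.92
ee_pos: [521.4, 64.2, 123.6]
tcp_rot: [-2.222, -2.221, 0.0]
wrist_force: [-3.1, -0.8, 8.1]
grip_width: -0.0
grip_force: 4.2
ee_pos: [521.5, 64.2, 123.5]
wrist_force: [-6.8, 0.2, 16.8]
```

The lid is on its stop (firm contact, 17 N up). I back straight off and look.

```bash
python3 -m creep '[{"gripper":0,"travel":[0,0,-0.5],"delta_rot":[0,0,0]},{"gripper":0,"travel":[0,0,-2],"delta_rot":[0,0,0]},{"gripper":0,"travel":[0,0,-3.5],"delta_rot":[0,0,0]},{"gripper":0,"travel":[-3,0,-3.5],"delta_rot":[0,0,0]},{"gripper":0,"travel":[-3,0,-3.5],"delta_rot":[0,0,0]},{"gripper":0,"travel":[-3,0,-3.5],"delta_rot":[0,0,0]},{"gripper":0,"travel":[-3,0,0],"delta_rot":[0,0,0]},{"gripper":0,"travel":[0,0,0],"delta_rot":[0,0,0]}]'
python3 - <<'E'
from h import *
f=grab('side');g=grab('scene')
x=cv2.resize(f['img'][100:250,140:340,::-1],(400,300),interpolation=cv2.INTER_CUBIC)
y=cv2.resize(g['img'][120:325,150:355,::-1],(300,300),interpolation=cv2.INTER_CUBIC)
cv2.imwrite('pics/g.png',np.hstack([x,y]))
E
```

```text
time_s: 12.75
ee_pos: [522.5, -51.5, 279.7]
tcp_rot: [2.221, 2.212, 0.002]
wrist_force: [0.7, -0.2, -0.5]
grip_width: 0.2
grip_force: 0.0
```

View pics/g.png

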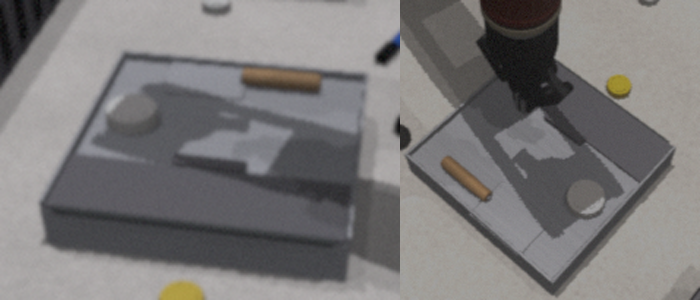

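Both views show the lid lying flat and shut over the trough. The jar lid, at (133,113) in the left view, is in its place, and the arm is clear.

```bash
python3 -c "
from cell import robot
print(robot.hand_in())"
```

```text
the job is handed in; nothing more can be done
None
```

I swept both small caps into the trough, left the jar lid where it lay on the deck, shut the trough lid fully and handed the job in at about 13 s; the hand-in returned no verdict.

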